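# Dowel, baffle and book in a gearbox housing

### The arm

A 7-joint arm with a two-finger parallel gripper is mounted at the origin on a cart in front of the work surface, level with it; the furniture and walls round the work are solid. World frame = base frame: x ahead of the robot, y to its left, z up, the work surface at z = 0. Lengths are in m, angles in rad, forces in N, time in s.
With the tool pointing down it reaches from about 0.35 to 0.9 m from the base axis. Payload 8.1 kg.
Tool frame: the origin (TCP) lies midway between the tips of the shut fingers; the grasp point (between the pads) lies arm.grasp_offset behind it (arm.grasp_offset is the distance from the TCP to the grasp point, in m); z points along the fingers, y is the line along which they close (so a half turn about z gives the same grasp; the last joint's range is limited). The gripper opens to 92 mm and grips with 3 to 60 N. Pads are 19 mm wide; open, the fingers measure 130 mm over their backs; the gripper's body (75 mm by 190 mm) begins 47 mm behind the grasp point.
Start: joints at [-1.227, 0.434, 0.025, 1.573, -0.012, 1.134, -0.075], TCP at [0.27, 0.564, 0.227] pointing down, gripper open.
Joint ranges: [-2.62, 2.62], [-0.44, 2.09], [-1.27, 1.32], [0.08, 2.57], [-1.32, 4.46], [0.12, 2], [-2.74, 2.74]. Speed limits (rad/s): [2.22, 2.22, 3.01, 3.01, 3.14, 3.14, 3.14].

### API

Orientations are given as a rotation vector (axis times angle).
In Python, from cell import observe, imaging, arm gives the robot as it stands.
- The arm moves only by the tool apply_moves, never from a script. Its argument "commands" is a list of rows, each a list of 5 numbers: the opening in per cent of the stroke, from 0 (shut) to 100 (fully open), then the shift along the world's x, y, z in units of 0.06 m (1.0 is 0.06 m), then the turn about the world's z in units of 0.5 rad (1.0 is 0.5 rad). A call has 1 to 12 rows; each row shifts and turns the commanded pose from where the row before left it; what a row does not reach is not made up. A row lasts 1/8 s, in which the tool goes at most 62.5 mm and 10.7 degrees, less where a joint would pass 70% of its speed; a pose out of reach is approached as far as the arm can. A call with a number of a shift or a turn outside -1 to 1 is refused whole. A call with a gripper value outside its range is refused whole. The fingers move at their own pace and stop on an object; "newtons" is the grip in N (left out, the last holds). Time passes only in rows, so rows that do not move let the fingers close. It gives the time, the measured TCP pose, the force, the opening and the grip force at its end, in the units of the state.
- observe(): the state, without advancing time (a new reading comes with each control period).
- imaging.get_image(name): name is "side" or "top" or "wrist"; returns (picture, depth): 480x640x3 uint8, red, green, blue; 480x640 float32, m along the optical axis (not along the pixel's ray), 0 where there is no reading.
- imaging.camera_params(name): a dict with "camera_matrix" (3x3 intrinsics, pixels), "origin" and "rotation" of the camera in the world; the wrist camera has in their place "tool_from_camera" (4x4, takes a point from camera to tool coordinates, whose origin is the TCP and whose axes are the flange's). Camera axes: x right, y up, looking along -z (the intrinsics and any distortion apply to the point x, -y, -z); pixel columns grow to the right and rows downward; lengths in m; the calibration is good to about 2 mm. The wrist camera is an equidistant fisheye: a pixel r from the principal point sees the ray r / f radians off the axis. A picture is of the moment at which its call begins: read the wrist's pose just before it. camera_params takes no time and is no camera call.
- arm.sign_off(): hands the job in; it is judged then, once.
The state is a dict: "clock": time; "joints": joint angles; "dq": joint speeds; "joint_efforts": joint torques, N m; "position": TCP position; "ee_rot": TCP orientation; "force": force on the tool from outside, world axes, zero at the start; "ft_torque": the same for the moment, N m; "width": opening from 0.0 (shut) to 1.0 (fully open); "gripper_force": force on a finger pad.
Only numpy, scipy, OpenCV 4.12 (cv2) and the standard library are available. Lean on these libraries where they do the work, as an engineer would, in place of code of your own. Each camera call takes 0.05 s, during which the arm holds its last target. There are 200 camera calls.

### The job

Get the gearbox housing ready for its lid: stand every steel dowel from the pocket tray fully down in a hole of the housing's rim (one to a hole, any hole), and fit the oil baffle plate inside it. The plate is longer than the opening, so tilt it, pass one end under an inturned lip, lower the other end, and settle it flat on the two ledges, centred so that both ends lie under the lips. When all that is seated, hold the scanner level and steady for two seconds with its window 5 to 10 cm above the label on the rim, then lay it squarely back on its rubber pad; do not disturb the other things on the bench.

Things in the scene. Friction and masses are not known exactly. Their poses are not given: they have to be found in the camera images.
- housing: Grey cast gearbox housing fixed to the bench, 160 (x) x 156 (y) x 60 mm high; origin at the centre of its underside, z up, x roughly away from the robot. Inside it is 148 (x) x 84 (y) mm, floor 6 mm up. The 36 mm wide rims on its two y sides hold the dowel holes.
- opening (a point): Centre of the housing's top opening, 60 mm up; the opening is 100 (x) x 84 (y) mm. At each x end a 6 mm thick inturned lip (54 to 60 mm up) overhangs the inside by 24 mm.
- ledges (a point): Point midway between the two ledges, level with their tops, 28 mm up, under the centre of the opening. Each ledge runs from an x end wall to 38 mm from the centre, so under each lip is a slot 26 mm high and 24 mm deep. The fitted baffle's origin lies here, its x along the housing's x.
- baffle: Loose aluminium oil baffle plate, 116 (x) x 76 (y) x 5 mm, about 220 g, with an upright lifting lug amid its top: 40 (x) x 10 (y) mm, 5 to 65 mm above the underside (grip across its 10 mm). Origin at the centre of the underside, z up; the same either way round. Starts flat on the bench; it may get knocked aside.
- label (a point): Middle of the paper label (24 x 44 mm, dark bars) on the top of the housing's rim at its -x end; 61 mm above the bench, facing up.
- tray: Grey pocket tray fixed to the bench, 56 (x) x 110 (y) x 24 mm high, four round pockets of 16.5 mm in a row along y, 26 mm apart, 18 mm deep; origin at the centre of its underside.
- pad: Flat black rubber rest pad fixed to the bench, 66 (x) x 116 (y) x 4 mm; origin at the centre of its underside (its top is 4 mm up).
- scanner: Loose hand scanner, about 200 g, on the pad: base 48 (x) x 90 (y) x 30 mm, upright black grip on it 26 (x) x 60 (y) mm, 30 to 73 mm above the underside, centred 6 mm toward -y. Origin at the centre of the underside. Its window is in the underside, 30 mm from the origin toward +y, looking down (-z). It may get knocked aside.
- dowel_1: Loose steel dowel, 14 mm diameter, 55 mm long, 60 g, chamfered ends, standing upright in a pocket of the tray (foot 6 mm above the bench); origin at the centre of its foot, z along it. Some starts have only two or three dowels. Fully down in a rim hole its foot is 38 mm above the bench.
- dowel_2: Loose steel dowel, 14 mm diameter, 55 mm long, 60 g, chamfered ends, standing upright in a pocket of the tray (foot 6 mm above the bench); origin at the centre of its foot, z along it. Some starts have only two or three dowels. Fully down in a rim hole its foot is 38 mm above the bench.
- dowel_3: Loose steel dowel, 14 mm diameter, 55 mm long, 60 g, chamfered ends, standing upright in a pocket of the tray (foot 6 mm above the bench); origin at the centre of its foot, z along it. Some starts have only two or three dowels. Fully down in a rim hole its foot is 38 mm above the bench.
- dowel_4: Loose steel dowel, 14 mm diameter, 55 mm long, 60 g, chamfered ends, standing upright in a pocket of the tray (foot 6 mm above the bench); origin at the centre of its foot, z along it. Some starts have only two or three dowels. Fully down in a rim hole its foot is 38 mm above the bench.
- hole_a (a point): Mouth of a round dowel hole (17 mm wide, 22 mm deep) in the top of the housing's rim, 60 mm above the bench, at x -40, y 60 mm from the housing's centre.
- hole_b (a point): Mouth of a round dowel hole (17 mm wide, 22 mm deep) in the top of the housing's rim, 60 mm above the bench, at x 40, y 60 mm from the housing's centre.
- hole_c (a point): Mouth of a round dowel hole (17 mm wide, 22 mm deep) in the top of the housing's rim, 60 mm above the bench, at x -40, y -60 mm from the housing's centre.
- hole_d (a point): Mouth of a round dowel hole (17 mm wide, 22 mm deep) in the top of the housing's rim, 60 mm above the bench, at x 40, y -60 mm from the housing's centre.
- spare_bearing: Bystander, leave alone: loose ball bearing, 52 x 15 mm; origin at the centre of its underside.
- pinion_a: Bystander, leave alone: loose steel pinion, 45 x 42 mm, at the front; origin at the centre of its underside.
- tape_roll: Bystander, leave alone: loose roll of tape, 68 x 19 mm; origin at the centre of its underside.
- bearing_carton: Bystander, leave alone: loose small carton, 66 x 66 x 22 mm; origin at the centre of its underside.

How it is judged:
By the outcome, as a careful person would: the job done as asked, in the order asked, and still so for the second after the job is handed in, with the robot touching nothing.
Of dowel_1, dowel_2, dowel_3, dowel_4 only 2 to 4 are there at a start; the rules pass over those that are not, and their reading is None.
At some moment in a run one of baffle, scanner may be knocked a few centimetres aside while the robot is not near it.
It also fails if it takes over 210 s, if anything falls off the work surface, if the arm or the gripper's body presses on something with over 40 N, if the wrist force passes 120 N, or if a joint passes its speed limit or range.

## Working session

There is one attempt and no reset: what is moved stays moved. The work goes in short steps, Python scripts to look and compute and a tool call to move; the robot and the scene stay as the last step left them, time stands still between calls to the robot, and variables do not carry over. Pictures are saved under pics/ and viewed, at most 14 in all, crops included, and the job is handed in when it is done.

Besides the shell and the picture viewer there is one more tool, called after "Request:" in YAML: its name, and indented under it one key for each argument. apply_moves: Moves the arm, as the interface text tells. Its arguments: {"type":"object","properties":{"commands":{"type":"array"},"newtons":{"type":"number"}},"required":["commands"]}

```bash
mkdir -p pics; ls
cat > h.py <<'E'
import numpy as np, cv2
from cell import observe, imaging, arm
from scipy.spatial.transform import Rotation as R
def pose():
    s=observe(); T=np.eye(4); T[:3,:3]=R.from_rotvec(s['ee_rot']).as_matrix(); T[:3,3]=s['position']; return T
def cam(name):
    p=imaging.camera_params(name); K=np.array(p['camera_matrix'])
    if name=='wrist':
        T=pose()@np.array(p['tool_from_camera']); return K,T[:3,:3],T[:3,3]
    return K,np.array(p['rotation']),np.array(p['origin'])
def rays(C,uv,name):
    K,Rm,o=C; uv=np.atleast_2d(np.asarray(uv,float))
    x=(uv[:,0]-K[0,2])/K[0,0]; y=(uv[:,1]-K[1,2])/K[1,1]
    if name=='wrist':
        r=np.hypot(x,y)+1e-12; d=np.c_[np.sin(r)*x/r,-np.sin(r)*y/r,-np.cos(r)]
    else: d=np.c_[x,-y,-np.ones(len(x))]
    return d@Rm.T,o
def onz(C,uv,z,name):
    d,o=rays(C,uv,name); return o+d*((z-o[2])/d[:,2])[:,None]
def project(C,P,name):
    K,Rm,o=C; q=(np.atleast_2d(P)-o)@Rm; x,y,z=q[:,0],-q[:,1],-q[:,2]
    if name=='wrist':
        r=np.hypot(x,y)+1e-12; th=np.arctan2(r,z); return np.c_[K[0,2]+K[0,0]*th*x/r,K[1,2]+K[1,1]*th*y/r]
    return np.c_[K[0,2]+K[0,0]*x/z,K[1,2]+K[1,1]*y/z]
def cloud(C,dep,name):
    v,u=np.mgrid[:480,:640]; d,o=rays(C,np.c_[u.ravel(),v.ravel()],name)
    d0=(d@C[1])[:,2]; P=o+d*(dep.ravel()/-d0)[:,None]; P[dep.ravel()==0]=np.nan; return P.reshape(480,640,3)
def snap(name):
    C=cam(name); im,dep=imaging.get_image(name); return C,im[:,:,::-1].copy(),dep
def save(n,im): cv2.imwrite(f'pics/{n}.png',im)
E
python3 - <<'E'
from h import *
print(arm.grasp_offset, observe())
for n in('top','side','wrist'):
    print(n,imaging.camera_params(n))
C,im,d=snap('top'); save('top0',im); np.savez('top0.npz',im=im,d=d)
C,im,d=snap('side'); save('side0',im)
E
```

```text
pics
0.0188 {'clock': 0.0, 'joints': array([-1.22660986,  0.4352395 ,  0.02497153,  1.57411805, -0.01156056,
        1.13400972, -0.07510846]), 'dq': array([ 0.00067374, -0.00052133,  0.00105463, -0.00096042,  0.00087418,
       -0.0018983 ,  0.00073394]), 'joint_efforts': array([ 6.31127568e-04, -6.67868257e+01,  9.85261425e-01, -3.14448130e+01,
       -6.04612101e-02,  4.31871903e-02,  1.92875245e-04]), 'position': array([0.26987948, 0.56314271, 0.22592661]), 'ee_rot': array([-6.96040154e-01, -3.06332985e+00,  2.54533244e-03]), 'force': array([0.34952918, 0.40688304, 0.40489817]), 'ft_torque': array([-0.08931247,  0.00222199,  0.01485005]), 'gripper_force': 0.0, 'width': 0.9991481935116826}
top {'camera_matrix': array([[501.15046229,   0.        , 319.38333974],
       [  0.        , 501.15046229, 239.40429668],
       [  0.        ,   0.        ,   1.        ]]), 'origin': array([0.31724684, 0.16391313, 1.42287326]), 'rotation': array([ 0.1498362 , -0.12801994, -1.54659315])}
side {'camera_matrix': array([[539.84599277,   0.        , 330.8448936 ],
       [  0.        , 539.84599277, 239.63900867],
       [  0.        ,   0.        ,   1.        ]]), 'origin': array([ 0.21172611, -0.83460594,  0.67212373]), 'rotation': array([ 1.03722705, -0.1784317 , -0.30826186])}
wrist {'camera_matrix': array([[371.64829954,   0.        , 314.79692417],
       [  0.        , 371.64829954, 236.88153264],
       [  0.        ,   0.        ,   1.        ]]), 'tool_from_camera': array([[-4.47119756e-05,  9.64359850e-01,  2.64594176e-01,
         6.98450109e-02],
       [ 9.99999875e-01, -8.87377725e-05,  4.92403563e-04,
        -5.01829972e-04],
       [ 4.98333724e-04,  2.64594165e-01, -9.64359725e-01,
        -1.57740038e-01],
       [ 0.00000000e+00,  0.00000000e+00,  0.00000000e+00,
         1.00000000e+00]])}
```

Camera rotations are rotation vectors; fixing the helper while viewing.

```bash
sed -i "s/np.array(p\['rotation'\])/R.from_rotvec(p['rotation']).as_matrix()/" h.py
python3 - <<'E'
from h import *
C=cam('top'); f=np.load('top0.npz'); P=cloud(C,f['d'],'top')
for u,v in [(100,100),(320,240),(500,400),(320,100)]: print(P[v,u])
E
```

```text
[ 0.99972242  0.87328862 -0.01616459]
[0.56934089 0.18455744 0.00621764]
[ 0.03673026 -0.58376973 -0.80611941]
[1.00046945 0.19347468 0.00344908]
```

View pics/top0.png

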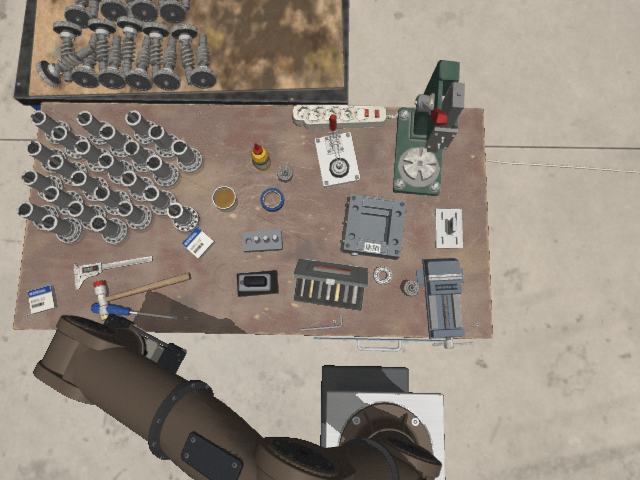

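View pics/side0.png

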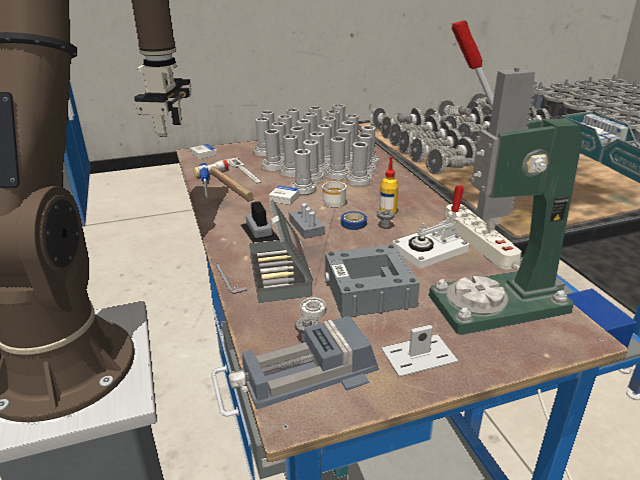

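Run:
```python
from h import *
C=cam('top'); f=np.load('top0.npz'); im=f['im']; P=cloud(C,f['d'],'top')
for n,u,v,z in [('housing',373,226,.06),('baffle',450,228,.005),('lugtop',450,226,.065),('tray',263,240,.024),('scan',257,281,.073),('boxcase',330,285,.04),('vise',445,290,.05),('bearing',383,274,.015)]: print(n,onz(C,[u,v],z,'top')[0].round(3),P[v,u].round(3))
a=cv2.resize(im[180:300,335:475],None,fx=5,fy=5,interpolation=cv2.INTER_CUBIC)[:600,:700]
b=cv2.resize(im[220:310,225:315],None,fx=5,fy=5,interpolation=cv2.INTER_CUBIC)
save('cropA',a); save('cropB',b)
print(pose().round(3))
```

```text
housing [0.602 0.038 0.06 ] [0.613 0.033 0.007]
baffle [ 0.612 -0.189  0.005] [ 0.605 -0.18   0.038]
lugtop [ 0.605 -0.174  0.065] [ 0.61 -0.18  0.04]
tray [0.563 0.346 0.024] [0.564 0.346 0.022]
scan [0.442 0.351 0.073] [0.442 0.351 0.076]
boxcase [0.438 0.154 0.04 ] [0.44  0.154 0.018]
vise [ 0.43 -0.16  0.05] [ 0.428 -0.156  0.065]
bearing [0.474 0.005 0.015] [ 0.476  0.003 -0.003]
[[-0.902  0.432 -0.001  0.27 ]
 [ 0.432  0.902 -0.001  0.563]
 [-0.    -0.001 -1.     0.226]
 [ 0.     0.     0.     1.   ]]
```

View pics/cropA.png

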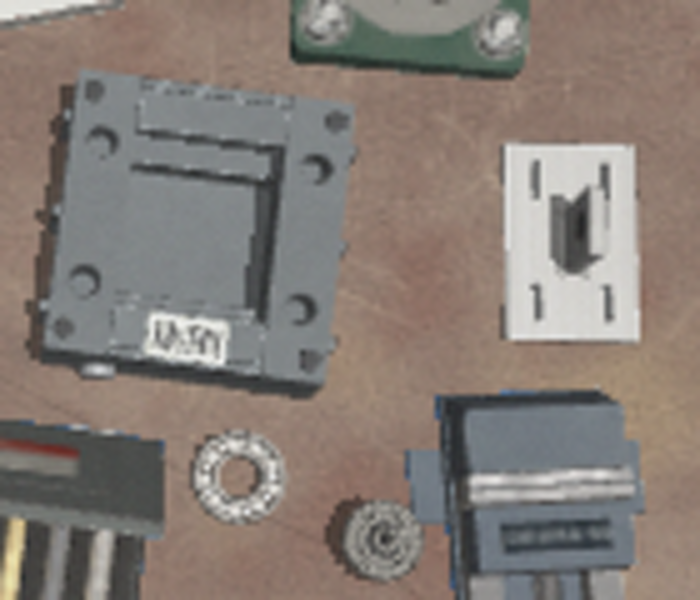

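View pics/cropB.png

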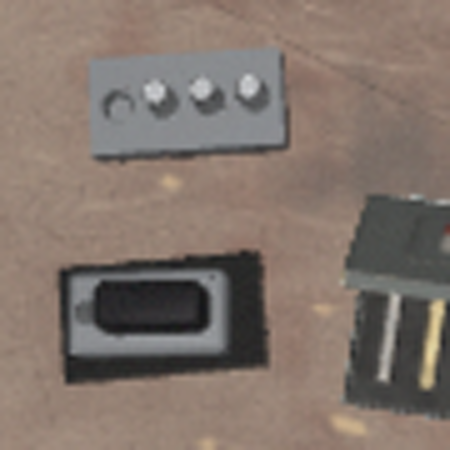

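Run:
```python
from h import *
C=cam('top'); f=np.load('top0.npz'); im=f['im']
hsv=cv2.cvtColor(im,cv2.COLOR_BGR2HSV)
m=((hsv[...,1]<40)&(hsv[...,2]>185)).astype(np.uint8)
for nm,(u0,v0,u1,v1),z in [('dow',(240,228,285,252),.061),('baffle',(430,200,475,252),.005)]:
    n,l,s,c=cv2.connectedComponentsWithStats(m[v0:v1,u0:u1])
    for i in range(1,n):
        if s[i,4]>3: print(nm,s[i],(c[i]+[u0,v0]).round(1),onz(C,c[i]+[u0,v0],z,'top').round(4))
def A(p): return np.array(p)/5-.4+[335,180]
def B(p): return np.array(p)/5-.4+[225,220]
bp=onz(C,A([(505,145),(636,145),(640,340),(506,340)]),.005,'top'); print('baf',bp.round(3),bp.mean(0))
hp=onz(C,A([(78,72),(355,103),(325,390),(45,352)]),.06,'top'); print('hou',hp.round(3),hp.mean(0))
print('lab',onz(C,A([(188,340)]),.061,'top'))
print('tray',onz(C,B([(90,58),(285,50),(287,146),(95,158)]),.024,'top').round(3))
print('pad',onz(C,B([(60,270),(265,252),(268,365),(67,382)]),.004,'top').round(3))
print('scan',onz(C,B([(70,272),(230,266),(228,352),(72,356)]),.034,'top').round(3))
```

```text
dow [33  7  3  4  9] [274.1 236.7] [[0.5666 0.3109 0.061 ]]
dow [14  9  4  3 10] [255.5 237.8] [[0.5624 0.3623 0.061 ]]
dow [24  8  3  3  8] [264.9 237.1] [[0.5648 0.3364 0.061 ]]
baffle [  6   9  27  39 800] [448.8 228.4] [[ 0.6102 -0.1852  0.005 ]]
baf [[ 0.668 -0.149  0.005]
 [ 0.67  -0.224  0.005]
 [ 0.555 -0.223  0.005]
 [ 0.554 -0.147  0.005]] [ 0.61165396 -0.18566323  0.005     ]
hou [[ 0.692  0.102  0.06 ]
 [ 0.677 -0.053  0.06 ]
 [ 0.515 -0.035  0.06 ]
 [ 0.533  0.118  0.06 ]] [0.60441161 0.03286387 0.06      ]
lab [[0.54105126 0.03981613 0.061     ]]
tray [[0.588 0.405 0.024]
 [0.594 0.294 0.024]
 [0.539 0.291 0.024]
 [0.53  0.4   0.024]]
pad [[0.468 0.42  0.004]
 [0.481 0.304 0.004]
 [0.417 0.3   0.004]
 [0.405 0.413 0.004]]
scan [[0.464 0.409 0.034]
 [0.469 0.32  0.034]
 [0.421 0.319 0.034]
 [0.417 0.406 0.034]]
```

Request:
apply_moves:
  commands:
    - [45, 0.8, -0.6, 0, -0.37]
    - [45, 0.8, -0.6, 0, -0.37]
    - [45, 0.8, -0.6, 0, -0.37]
    - [45, 0.8, -0.6, 0, -0.37]
    - [45, 0.8, -0.6, 0, -0.37]
    - [45, 0.8, -0.6, 0, -0.37]
    - [45, 0, 0, 0, -0.03]
    - [45, 0, 0, 0, 0]

```text
clock: 1.1
position: [0.5575, 0.3479, 0.2261]
ee_rot: [-2.221, -2.221, 0.002]
force: [-0.5, 0.5, 0.1]
width: 0.453
gripper_force: 0.0
```

Run:
```python
from h import *
C,im,d=snap('wrist'); save('w1',im); np.savez('w1.npz',im=im,d=d)
print(observe()['position'], project(C,[[.5666,.3109,.061],[.5648,.3364,.061],[.5624,.3623,.061]],'wrist').round(1))
```

```text
[0.556884   0.34876509 0.22624395] [[324.  256.2]
 [322.2 229.2]
 [319.6 200.7]]
```

View pics/w1.png

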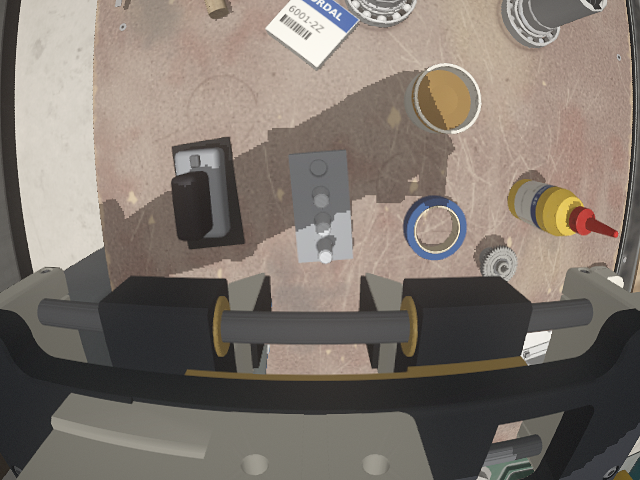

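Request:
apply_moves:
  commands:
    - [45, 0.14, -0.62, -0.8, 0]
    - [45, 0, 0, -1, 0]
    - [45, 0, 0, -0.8, 0]
    - [45, 0, 0, -0.62, 0]
    - [45, 0, 0, 0, 0]
    - [0, 0, 0, 0, 0]
    - [0, 0, 0, 0, 0]
    - [0, 0, 0, 0, 0]
    - [0, 0, 0, 0, 0]
    - [0, 0, 0, 0, 0]
    - [0, 0, 0, 0, 0]
  newtons: 25

```text
clock: 2.52
position: [0.5671, 0.311, 0.0348]
ee_rot: [2.223, 2.22, 0.003]
force: [-1.0, 0.7, 6.4]
width: 0.146
gripper_force: 25.0
```

Request:
apply_moves:
  commands:
    - [0, 0, 0, 0.5, 0]
    - [0, 0, 0, 0.9, 0]
    - [0, 0, 0, 1, 0]
    - [0, 0.2, -0.8, 0.8, 0]
    - [0, 0.2, -0.8, 0, 0]
    - [0, 0.2, -0.8, 0, 0]
    - [0, 0.13, -0.78, 0, 0]
    - [0, 0, 0, 0, 0]
    - [0, 0, 0, 0, 0]

```text
clock: 3.65
position: [0.609, 0.1246, 0.2211]
ee_rot: [-2.222, -2.22, -0.001]
force: [0.4, 0.9, -0.8]
width: 0.147
gripper_force: 25.0
```

Run:
```python
from h import *
C,im,d=snap('wrist'); save('w2',im); np.savez('w2.npz',im=im,d=d,T=pose())
print(observe()['position'], project(C,[[.5707,.0966,.06],[.6503,.0886,.06],[.5585,-.0228,.06],[.541,.0398,.061]],'wrist').round(1))
```

```text
[0.60884929 0.12551078 0.22102405] [[271.5 248.3]
 [359.5 256.6]
 [265.  359.2]
 [243.1 305.1]]
```

View pics/w2.png

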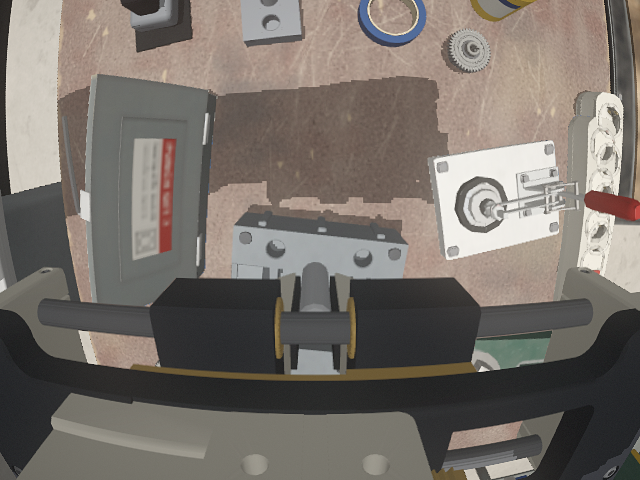

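Run:
```python
from h import *
f=np.load('w2.npz'); im=f['im']; C=cam('wrist'); g=cv2.cvtColor(im,cv2.COLOR_BGR2GRAY)
for c in [(276,249),(364,256)]:
    u,v=c; p=g[v-14:v+15,u-16:u+17]; print(c); print('\n'.join(' '.join('%3d'%x for x in r[::1]) for r in p[::2]))
f=np.load('w1.npz'); g=cv2.cvtColor(f['im'],cv2.COLOR_BGR2GRAY); p=g[246:266,312:338]; print('\n'.join(' '.join('%3d'%x for x in r) for r in p[::2]))
```

```text
(276, 249)
173 173 172 171 170 170 169 169 168 168 169 169 168 169 170 171 170 171 171 170 170 171 172 171 170 172 169 169 169 169 169 170 169
172 172 172 171 170 170 171 171 169 169 168 168 169 170 172 171 171 171 171 170 171 170 170 171 169 169 169 169 169 168 169 169 170
172 172 172 170 170 170 170 170 170 171 169 165 163 165 160 159 159 161 161 165 169 171 171 169 170 169 170 169 169 169 169 168 169
172 171 171 170 170 171 171 171 161 142 121  94 116 175 172 172 172 172 172 159 141 156 168 169 170 169 170 170 170 170 169 169 169
170 171 170 170 171 172 167 142 101  90 106 104 117 179 174 172 171 171 171 170 171 171 168 141 170 172 170 169 169 169 170 169 168
170 170 171 170 172 169 141 100  74  85 100 107 106 104 100 170 175 172 170 171 170 170 170 168 157 169 169 170 169 169 168 169 169
169 169 170 170 173 151 110  81  76  80  86 102 107 106 106 103  99 156 174 172 173 173 174 173 154 153 166 169 170 168 169 169 169
170 169 169 169 172 146 107  79  79  80  81  82  91 101 105 107 106 103 103 103 103 101  95  83  71 144 168 171 169 170 169 169 170
171 170 169 170 171 160 123  89  
[... 3221 characters left out ...]
 132 188 178 184 207 224 229 226 221 206 172 170 149 143 176 182 181 180 180
181 182 181 182 183 164 159 189 200 228 227 223 221 220 220 221 223 222 215 167 142 175 178 177 180 180
181 182 182 182 183 171 165 193 221 223 223 225 224 224 221 219 218 218 221 194 173 179 181 181 179 181
182 182 182 182 183 168 165 198 224 224 222 220 220 221 221 223 222 221 220 179 159 175 181 180 180 180
182 181 182 182 182 180 181 181 193 228 225 223 221 220 219 219 218 219 212 152 166 167 162 158 155 154
168 171 170 172 171 167 167 164 161 171 188 207 220 227 226 211 188 181 132 152 153 156 152 152 151 151
164 164 165 165 163 159 159 162 159 158 146 151 153 162 164 163 164 162 157 153 151 150 151 152 152 152
```

Run:
```python
from h import *
f=np.load('w2.npz'); C=cam('wrist')
h=onz(C,[[275,248.9],[362.8,258.5]],.06,'wrist'); print(h.round(4), np.linalg.norm(h[1]-h[0]),np.degrees(np.arctan2(*(h[1]-h[0])[[1,0]])))
for i in range(4): imaging.get_image('side') if 0 else None; print(observe()['position'].round(4),observe()['clock'])
```

```text
[[0.5738 0.0969 0.06  ]
 [0.6533 0.0878 0.06  ]] 0.08007880367903189 -6.548681467849923
[0.6088 0.1255 0.221 ] 3.7
[0.6088 0.1255 0.221 ] 3.7
[0.6088 0.1255 0.221 ] 3.7
[0.6088 0.1255 0.221 ] 3.7
```

Request:
apply_moves:
  commands:
    - [0, 0.74, -0.63, 0, 0]
    - [0, 0, 0, -0.8, 0]
    - [0, 0, 0, -0.8, 0]
    - [0, 0, 0, -0.35, 0]
    - [0, 0, 0, 0, 0]
    - [0, 0, 0, 0, 0]

```text
clock: 4.45
position: [0.6542, 0.0874, 0.1052]
ee_rot: [2.221, 2.221, 0.002]
force: [0.3, 1.0, -0.8]
width: 0.143
gripper_force: 25.0
```

Request:
apply_moves:
  commands:
    - [0, -0.01, 0.01, -0.17, 0]
    - [0, 0, 0, -0.17, 0]
    - [0, 0, 0, -0.1, 0]
    - [0, 0, 0, -0.07, 0]
    - [0, 0, 0, 0, 0]
    - [0, 0, 0, 0, 0]

```text
clock: 5.2
position: [0.6532, 0.0869, 0.0737]
ee_rot: [2.223, 2.22, 0.0]
force: [0.7, -1.2, -0.7]
width: 0.145
gripper_force: 25.0
```

Request:
apply_moves:
  commands:
    - [0, 0, 0, -0.08, 0]
    - [0, 0, 0, -0.03, 0]
    - [45, 0, 0, 0, 0]
    - [45, 0, 0, 0, 0]
    - [45, 0, 0, 0, 0]
    - [45, 0, 0, 0.5, 0]
    - [45, 0, 0, 0.8, 0]
    - [45, 0, 0.8, 0.7, 0]
    - [45, -0.36, 0.85, 0, 0]
    - [45, -0.37, 0.85, 0, 0]
    - [45, -0.37, 0.85, 0, 0]
    - [45, -0.36, 0.8, 0, 0]

```text
clock: 6.7
position: [0.5643, 0.3368, 0.1861]
ee_rot: [-2.222, -2.221, -0.001]
force: [0.7, 0.8, 0.1]
width: 0.453
gripper_force: 0.0
```

Request:
apply_moves:
  commands:
    - [45, 0.02, -0.01, -0.8, 0]
    - [45, 0, 0, -0.8, 0]
    - [45, 0, 0, -0.6, 0]
    - [45, 0, 0, -0.33, 0]
    - [45, 0, 0, 0, 0]
    - [0, 0, 0, 0, 0]
    - [0, 0, 0, 0, 0]
    - [0, 0, 0, 0, 0]
    - [0, 0, 0, 0, 0]
    - [0, 0, 0, 0, 0]

```text
clock: 7.95
position: [0.5668, 0.3347, 0.035]
ee_rot: [-2.222, -2.22, -0.002]
force: [-2.1, -0.5, 6.9]
width: 0.146
gripper_force: 24.9
```

Request:
apply_moves:
  commands:
    - [0, 0, 0, 0.5, 0]
    - [0, 0, 0, 0.8, 0]
    - [0, 0, 0, 0.8, 0]
    - [0, 0.13, -0.6, 0.5, 0]
    - [0, 0, -0.85, 0, 0]
    - [0, 0, -0.85, 0, 0]
    - [0, 0, -0.85, 0, 0]
    - [0, 0, -0.84, 0, 0]
    - [0, 0, 0, 0, 0]
    - [0, 0, 0, 0, 0]

```text
clock: 9.2
position: [0.5743, 0.0955, 0.1902]
ee_rot: [-2.223, -2.22, -0.001]
force: [-0.7, 0.2, -0.5]
width: 0.148
gripper_force: 24.9
```

Run:
```python
from h import *
C=cam('top'); f=np.load('top0.npz'); P=cloud(C,f['d'],'top')
for a,b,c,d in [(258,310,293,370),(190,255,475,495),(255,345,420,470),(130,190,315,360)]:
    q=P[a:b,c:d].reshape(-1,3); q=q[q[:,2]>.05]; print(a,c,len(q), np.nanmin(q,0).round(3),np.nanmax(q,0).round(3)) if len(q) else print('none')
print(observe()['position'])
```

```text
258 293 1331 [0.426 0.054 0.05 ] [0.504 0.25  0.15 ]
none
255 420 1224 [ 0.286 -0.218  0.05 ] [ 0.512 -0.109  0.074]
130 315 147 [0.772 0.128 0.05 ] [0.879 0.167 0.098]
[0.57433405 0.09548265 0.19023094]
```

Request:
apply_moves:
  commands:
    - [0, 0.26, -0.5, 0.25, 0]
    - [0, 0.26, -0.5, 0.25, 0]
    - [0, 0.26, -0.5, 0, 0]
    - [0, 0, 0, 0, 0]
    - [0, 0, 0, 0, 0]

```text
clock: 9.82
position: [0.621, 0.0071, 0.2197]
ee_rot: [-2.219, -2.222, 0.0]
force: [0.1, 0.7, -1.1]
width: 0.148
gripper_force: 24.9
```

Run:
```python
from h import *
C,im,d=snap('wrist'); 
print(observe()['position']); pr=project(C,[[.6401,-.0315,.06],[.5606,-.0224,.06]],'wrist').round(1); print(pr)
cv2.imwrite('pics/w3.png',cv2.resize(im[150:400,180:480],None,fx=2.4,fy=2.4,interpolation=cv2.INTER_CUBIC)); np.savez('w3.npz',im=im)
g=cv2.cvtColor(im,cv2.COLOR_BGR2GRAY)
for u,v in pr.astype(int):
    print(u,v); p=g[v-16:v+17,u-20:u+21]; print('\n'.join(' '.join('%3d'%x for x in r) for r in p[::2]))
```

```text
[0.62081675 0.00728373 0.21973279]
[[335.2 259.9]
 [247.3 250.1]]
335 259
159 158 159 159 159 160 160 161 159 159 159 159 159 159 160 159 159 160 160 161 161 161 161 163 161 164 163 163 166 153 142 134 120 115  93 104 136 121 124 167 168
158 158 160 159 159 159 158 159 158 159 158 157 156 157 158 158 158 157 157 159 159 159 159 159 158 157 158 159 160 159 160 160 161 160 160 161 160 160 160 158 156
159 159 159 159 159 159 158 160 157 157 157 157 158 157 157 158 159 158 160 159 160 159 158 158 158 159 159 160 159 160 158 159 158 158 159 159 160 158 159 159 158
158 158 158 158 158 159 159 158 157 157 157 157 157 157 158 159 159 158 159 159 159 158 158 158 158 159 159 159 160 159 159 159 159 159 159 159 160 158 158 158 158
158 158 158 159 159 159 158 158 159 157 156 157 158 158 159 158 158 159 147 145 146 149 154 157 157 158 161 160 159 160 158 158 159 159 159 158 158 160 158 158 157
160 159 159 158 158 159 158 160 159 158 157 158 156 149 143 143 158 158 159 158 158 158 158 158 158 146 140 158 161 159 159 158 159 159 159 158 158 157 157 156 157
159 158 159 158 158 158 159 159 159 159 16
[... 3857 characters left out ...]
 159 160 159 158 159 158 158 158 157 157 158
156 156 157 156 157 157 157 157 157 156 156 158 157 158 160 156 150 144 137 132 129 128 129 138 143 150 158 159 158 158 159 157 157 158 157 158 156 157 158 158 159
156 157 156 157 156 157 157 155 156 156 156 157 156 156 158 159 158 158 158 158 158 158 158 159 159 158 158 158 158 157 157 157 157 157 157 156 157 156 157 158 160
156 155 157 155 157 156 157 155 156 156 155 156 156 157 157 157 159 159 158 155 156 156 156 156 158 158 157 158 158 158 158 158 158 159 157 157 156 156 157 158 160
156 156 156 156 157 157 156 155 156 156 156 155 155 157 157 157 157 156 156 157 157 156 156 156 157 157 156 158 157 157 157 157 157 158 157 157 157 157 158 158 160
```

View pics/w3.png

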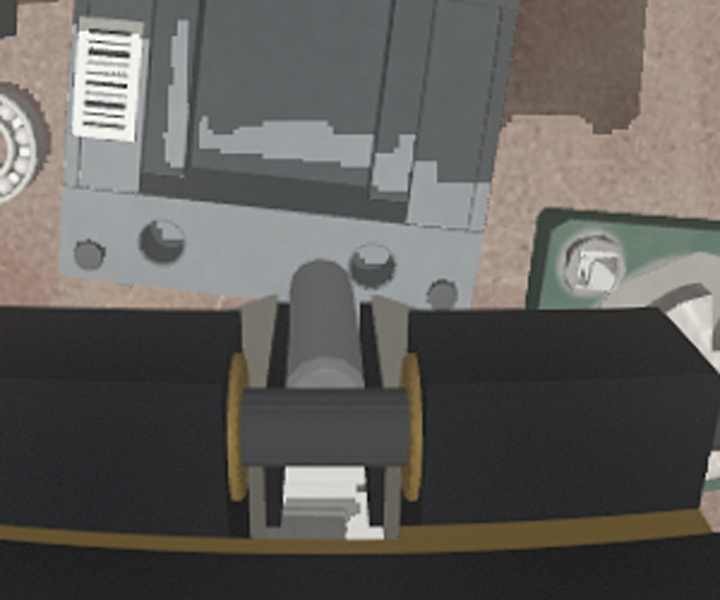

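Request:
apply_moves:
  commands:
    - [0, 0.32, -0.65, 0, 0]
    - [0, 0, 0, -0.8, 0]
    - [0, 0, 0, -0.8, 0]
    - [0, 0, 0, -0.4, 0]
    - [0, 0, 0, 0, 0]
    - [0, 0, 0, -0.17, 0]
    - [0, 0, 0, -0.13, 0]
    - [0, 0, 0, -0.1, 0]
    - [0, 0, 0, -0.05, 0]
    - [0, 0, 0, 0, 0]

```text
clock: 11.12
position: [0.6403, -0.0341, 0.0732]
ee_rot: [-2.223, -2.22, 0.0]
force: [0.5, -0.1, -0.9]
width: 0.148
gripper_force: 24.9
```

Request:
apply_moves:
  commands:
    - [0, 0, 0, -0.08, 0]
    - [0, 0, 0, -0.03, 0]
    - [45, 0, 0, 0, 0]
    - [45, 0, 0, 0, 0]
    - [45, 0, 0, 0.6, 0]
    - [45, 0, 0, 0.75, 0]
    - [45, -0.16, 0.8, 0.75, 0]
    - [45, -0.16, 0.85, 0, 0]
    - [45, -0.16, 0.85, 0, 0]
    - [45, -0.16, 0.85, 0, 0]
    - [45, -0.16, 0.85, 0, 0]
    - [45, -0.16, 0.85, 0, 0]

```text
clock: 12.62
position: [0.5828, 0.2677, 0.19]
ee_rot: [2.223, 2.22, 0.0]
force: [1.6, 0.3, 0.4]
width: 0.452
gripper_force: 0.0
```

Request:
apply_moves:
  commands:
    - [45, -0.16, 0.85, 0, 0]
    - [45, -0.16, 0.67, 0, 0]
    - [45, 0, 0, 0, 0]
    - [45, 0, 0, 0, 0]

```text
clock: 13.12
position: [0.5643, 0.3564, 0.1898]
ee_rot: [2.222, 2.219, -0.001]
force: [0.6, -0.1, 0.2]
width: 0.453
gripper_force: 0.0
```

Request:
apply_moves:
  commands:
    - [45, -0.02, 0.09, -0.5, 0]
    - [45, 0, 0, -0.8, 0]
    - [45, 0, 0, -0.8, 0]
    - [45, 0, 0, -0.49, 0]
    - [45, 0, 0, 0, 0]
    - [45, 0, 0, 0, 0]

```text
clock: 13.88
position: [0.5644, 0.362, 0.0361]
ee_rot: [2.224, 2.218, 0.003]
force: [0.5, -0.3, 0.4]
width: 0.451
gripper_force: 0.0
```

Request:
apply_moves:
  commands:
    - [0, 0, 0, -0.02, 0]
    - [0, 0, 0, 0, 0]
    - [0, 0, 0, 0, 0]
    - [0, 0, 0, 0, 0]
    - [0, 0, 0, 0, 0]
    - [0, 0, 0, 0.6, 0]
    - [0, 0, 0, 0.75, 0]
    - [0, 0, 0, 0.75, 0]
    - [0, 0, -0.8, 0.5, 0]
    - [0, -0.05, -0.8, 0, 0]
    - [0, 0, -0.8, 0, 0]
    - [0, 0, -0.8, 0, 0]

```text
clock: 15.38
position: [0.5596, 0.1691, 0.1893]
ee_rot: [2.222, 2.22, -0.0]
force: [0.8, -1.3, -0.5]
width: 0.146
gripper_force: 25.0
```

Request:
apply_moves:
  commands:
    - [0, 0, -0.8, 0, 0]
    - [0, 0, -0.8, 0, 0]
    - [0, 0, -0.8, 0, 0]
    - [0, 0, -0.81, 0, 0]
    - [0, 0, 0, 0, 0]
    - [0, 0, 0, 0, 0]

```text
clock: 16.12
position: [0.5598, -0.0215, 0.1891]
ee_rot: [-2.222, -2.22, -0.0]
force: [0.0, 0.2, -1.1]
width: 0.143
gripper_force: 25.0
```

Request:
apply_moves:
  commands:
    - [0, 0.01, -0.01, -0.7, 0]
    - [0, 0, 0, -0.7, 0]
    - [0, 0, 0, 0, 0]
    - [0, 0, 0, -0.2, 0]
    - [0, 0, 0, -0.15, 0]
    - [0, 0, 0, -0.12, 0]
    - [0, 0, 0, -0.05, 0]
    - [0, 0, 0, 0, 0]

```text
clock: 17.12
position: [0.5605, -0.0226, 0.0741]
ee_rot: [-2.223, -2.22, 0.0]
force: [0.6, -0.1, -0.1]
width: 0.141
gripper_force: 25.0
```

Request:
apply_moves:
  commands:
    - [0, 0, 0, -0.08, 0]
    - [0, 0, 0, -0.04, 0]
    - [45, 0, 0, 0, 0]
    - [45, 0, 0, 0, 0]
    - [45, 0, 0, 0.6, 0]
    - [45, 0, 0, 0.75, 0]
    - [45, 0, 0, 0.75, 0]
    - [45, 0.1, -0.45, 0.3, 0.35]
    - [45, 0.1, -0.45, 0, 0.35]
    - [45, 0.1, -0.45, 0, 0.35]
    - [45, 0.1, -0.45, 0, 0.35]
    - [45, 0.1, -0.45, 0, 0.35]

```text
clock: 18.62
position: [0.5907, -0.1584, 0.2111]
ee_rot: [1.064, 2.956, 0.0]
force: [-0.6, -0.8, 0.5]
width: 0.45
gripper_force: 0.0
```

Request:
apply_moves:
  commands:
    - [45, 0.1, -0.45, 0, 0.35]
    - [45, 0, 0, 0, 0.35]
    - [45, 0, 0, 0, 0.35]
    - [45, 0, 0, 0, 0.34]
    - [45, 0, 0, 0, 0]
    - [45, 0, 0, 0, 0]

```text
clock: 19.38
position: [0.5965, -0.1846, 0.211]
ee_rot: [0.009, 3.141, 0.0]
force: [-0.2, -1.0, 0.3]
width: 0.448
gripper_force: 0.0
```

Run:
```python
from h import *
C,im,d=snap('wrist'); np.savez('w4.npz',im=im,d=d); save('w4',im)
s=observe(); print(s['position'],s['joints'].round(2)); 
print(project(C,[[.6116,-.1857,.065],[.669,-.149,.005],[.669,-.224,.005],[.555,-.223,.005],[.555,-.148,.005]],'wrist').round(1))
```

```text
[ 0.5964936  -0.18453565  0.21092727] [ 0.11  0.45  0.15  1.6  -0.07  1.1   1.84]
[[314.9 239.2]
 [350.1 276.1]
 [278.9 276.4]
 [276.5 167.2]
 [353.1 166.7]]
```

View pics/w4.png

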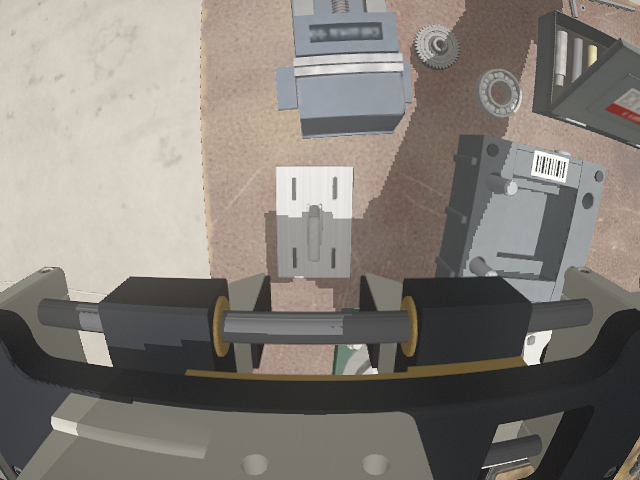

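Request:
apply_moves:
  commands:
    - [45, 0.43, -0.01, -0.6, 0]
    - [45, 0, 0, -0.8, 0]
    - [45, 0, 0, -0.8, 0]
    - [45, 0, 0, -0.5, 0]
    - [45, 0, 0, -0.25, 0]
    - [45, 0, 0, 0, 0]
    - [0, 0, 0, 0, 0]
    - [0, 0, 0, 0, 0]
    - [0, 0, 0, 0, 0]
    - [0, 0, 0, 0, 0]
    - [0, 0, 0, 0, 0]
  newtons: 10

```text
clock: 20.8
position: [0.6227, -0.1852, 0.0345]
ee_rot: [0.003, 3.141, -0.0]
force: [-1.3, 0.4, 6.2]
width: 0.11
gripper_force: 10.0
```

Request:
apply_moves:
  commands:
    - [0, 0, 0, 0.3, 0]
    - [0, 0, 0, 0.4, 0]
    - [0, 0, 0, 0.6, 0]
    - [0, 0, 0, 0.7, 0]
    - [0, 0, 0, 0.6, 0]
    - [0, 0, 0, 0, 0]

```text
clock: 21.55
position: [0.624, -0.1857, 0.194]
ee_rot: [0.003, 3.136, -0.002]
force: [-0.7, -0.0, -1.7]
width: 0.109
gripper_force: 10.0
```

Run:
```python
from h import *
C,im,d=snap('side'); 
print(observe()['position'],project(C,pose()[:3,3],'side')); u,v=project(C,pose()[:3,3],'side')[0].astype(int)
cv2.imwrite('pics/s5.png',cv2.resize(im[v-90:v+110,u-130:u+130],None,fx=3,fy=3,interpolation=cv2.INTER_CUBIC))
```

```text
[ 0.6228651  -0.18523244  0.19166924] [[434.50252047 265.1228094 ]]
```

View pics/s5.png

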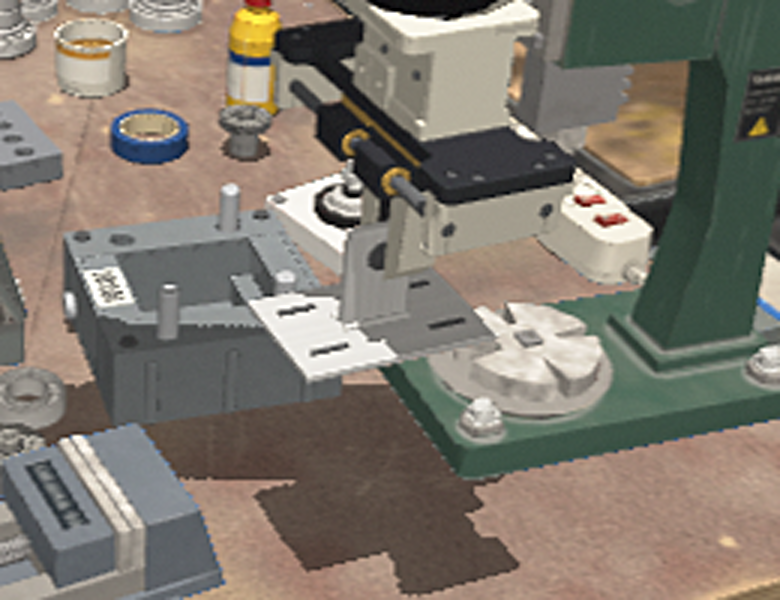

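```bash
cat > tilt.py <<'E'
from h import *
def plate(zlo=.05,zhi=.2,yw=.06):
    C,im,d=snap('wrist'); P=cloud(C,d,'wrist'); T=pose()
    Q=(P.reshape(-1,3)-T[:3,3])@T[:3,:3]  # tool coords: x toward -housing x, z down
    m=(abs(Q[:,1])<.045)&(Q[:,2]>zlo-.05)&(Q[:,2]<zhi-.1)&(abs(Q[:,0])<.11)
    Q=Q[m]; m2=abs(Q[:,1])>.012; Q=Q[m2]
    return C,im,Q
E
python3 - <<'E'
from tilt import *
C,im,Q=plate(); print(len(Q)); 
for a in np.arange(-.04,.10,.01):
    q=Q[(Q[:,0]>a)&(Q[:,0]<a+.01)]
    if len(q)>5: print(a.round(3),len(q),np.percentile(q[:,2],[10,50,90]).round(4),q[:,1].min().round(3),q[:,1].max().round(3))
E
```

```text
13401
-0.01 876 [0.0274 0.0282 0.029 ] -0.039 0.037
0.0 1674 [0.0274 0.0282 0.029 ] -0.039 0.037
0.01 1740 [0.0275 0.0282 0.0291] -0.04 0.037
0.02 1807 [0.0274 0.0282 0.0291] -0.04 0.036
0.03 1892 [0.0274 0.0282 0.029 ] -0.04 0.037
0.04 1920 [0.0273 0.0281 0.029 ] -0.039 0.037
0.05 1958 [0.0273 0.0282 0.0291] -0.039 0.037
0.06 1534 [0.0274 0.0283 0.0293] -0.04 0.037
```

Request:
apply_moves:
  commands:
    - [0, 0.1, 0.5, 0, -0.1]
    - [0, 0, 0.6, 0, -0.11]
    - [0, 0, 0.7, 0, 0]
    - [0, 0, 0.7, 0, 0]
    - [0, 0, 0.6, 0, 0]
    - [0, 0, 0.49, 0, 0]
    - [0, 0, 0, -0.6, 0]
    - [0, 0, 0, -0.6, 0]
    - [0, 0, 0, 0, 0]
    - [0, 0, 0, 0, 0]

```text
clock: 22.9
position: [0.6285, 0.0301, 0.1184]
ee_rot: [-0.168, -3.137, 0.0]
force: [-0.6, -0.5, -2.1]
width: 0.113
gripper_force: 10.0
```

Request:
apply_moves:
  commands:
    - [0, 0, 0, -0.25, 0]
    - [0, 0, 0, -0.1, 0]
    - [0, 0, 0, -0.05, 0]
    - [0, 0, 0, -0.03, 0]
    - [0, 0, 0, -0.03, 0]
    - [0, 0, 0, -0.03, 0]
    - [0, 0, 0, 0, 0]

```text
clock: 23.78
position: [0.6274, 0.0303, 0.0893]
ee_rot: [-0.168, -3.136, -0.0]
force: [-6.8, 0.6, 7.7]
width: 0.106
gripper_force: 10.0
```

```bash
cat >> tilt.py <<'E'
def report(tag=None):
    C,im,Q=plate(); s=observe(); print(s['position'].round(4),'F',s['force'].round(1),s['width'])
    if tag: save(tag,im)
    h=np.array([.607,.0327]); ex=np.array([.9938,-.1115]); X=(s['position'][:2]-h)@ex; print('X',X*1000,'Y',(s['position'][:2]-h)@[.1115,.9938]*1000)
    for a in np.arange(-.04,.10,.01):
        q=Q[(Q[:,0]>a)&(Q[:,0]<a+.01)&(abs(Q[:,1])>.014)&(abs(Q[:,1])<.034)]
        if len(q)>5: print((X-a-.005).round(3),len(q),(s['position'][2]-np.percentile(q[:,2],[10,50,90])).round(4))
E
python3 -c "from tilt import *; report()"
```

```text
[0.6274 0.0303 0.0893] F [-7.3  0.1  7.3] 0.11205188477984492
X 20.56560824005842 Y -0.09778219924313811
0.026 476 [0.0631 0.0623 0.0615]
0.016 1362 [0.0626 0.0618 0.0609]
0.006 1393 [0.0618 0.0609 0.06  ]
-0.004 1455 [0.061  0.0601 0.0592]
-0.014 1475 [0.0603 0.0594 0.0585]
-0.024 1484 [0.0596 0.0586 0.0576]
-0.034 1520 [0.0587 0.0577 0.0568]
-0.044 1455 [0.0577 0.0567 0.0275]
-0.054 1550 [0.0607 0.0598 0.0587]
-0.064 1534 [0.061  0.0599 0.059 ]
-0.074 1521 [0.0608 0.0598 0.0588]
-0.084 78 [0.0598 0.059  0.0582]
```

Request:
apply_moves:
  commands:
    - [0, 0, 0, 0, 0]
    - [0, 0.03, 0, -0.02, 0]
    - [0, 0.03, 0, -0.02, 0]
    - [0, 0, 0, -0.02, 0]
    - [0, 0, 0, 0, 0]
  newtons: 5

```text
clock: 24.45
position: [0.6316, 0.0302, 0.0851]
ee_rot: [-0.168, -3.137, -0.0]
force: [-5.0, 0.6, 4.4]
width: 0.109
gripper_force: 5.0
```

```bash
python3 -c "from tilt import *; report()"
```

```text
[0.6315 0.0302 0.0851] F [-5.1 -1.   5.2] 0.11249222836147549
X 24.65956198900354 Y 0.29465647117546473
0.03 319 [0.0623 0.0615 0.0608]
0.02 1409 [0.0617 0.0608 0.0598]
0.01 1458 [0.0605 0.0595 0.0585]
-0.0 1496 [0.0592 0.0582 0.0573]
-0.01 1508 [0.0579 0.0569 0.0561]
-0.02 1521 [0.0569 0.0558 0.0549]
-0.03 1543 [0.0556 0.0545 0.0535]
-0.04 1521 [0.0541 0.0531 0.0521]
-0.05 1520 [0.0604 0.0591 0.0273]
-0.06 1617 [0.0609 0.06   0.059 ]
-0.07 1610 [0.0609 0.06   0.059 ]
-0.08 688 [0.0607 0.0598 0.0589]
```

Request:
apply_moves:
  commands:
    - [0, 0, 0, -0.02, 0]
    - [0, 0, 0, -0.02, 0]
    - [0, 0, 0, -0.02, 0]
    - [0, 0, 0, -0.01, 0]
    - [0, 0, 0, 0, 0]

```text
clock: 25.12
position: [0.632, 0.0303, 0.0805]
ee_rot: [-0.168, -3.137, -0.0]
force: [-4.0, -0.2, 1.7]
width: 0.107
gripper_force: 5.0
```

```bash
python3 -c "from tilt import *; report()"
```

```text
[0.6321 0.0304 0.0805] F [-2.5 -0.4  1.3] 0.10867042811288878
X 25.20541849286981 Y 0.47163696234250424
0.03 172 [0.0603 0.0595 0.0587]
0.02 1482 [0.0595 0.0584 0.0572]
0.01 1497 [0.0575 0.0563 0.0551]
0.0 1528 [0.0554 0.0542 0.053 ]
-0.01 1520 [0.0533 0.0521 0.051 ]
-0.02 1524 [0.0514 0.0501 0.0489]
-0.03 1515 [0.0492 0.048  0.0468]
-0.04 1449 [0.047  0.0457 0.0443]
-0.05 1595 [0.0605 0.0587 0.0272]
-0.06 1708 [0.0611 0.0601 0.0591]
-0.07 1678 [0.0611 0.06   0.059 ]
-0.08 840 [0.0608 0.0598 0.0589]
```

```bash
cat >> tilt.py <<'E'
def fit():
    C,im,Q=plate(); s=observe(); X=(s['position'][:2]-[.607,.0327])@[.9938,-.1115]
    q=Q[(abs(Q[:,1])>.014)&(abs(Q[:,1])<.034)]; x=X-q[:,0]; z=s['position'][2]-q[:,2]
    m=(x>-.03+0*X)&(x<X)
    for _ in range(3):
        p=np.polyfit(x[m],z[m],1); m=abs(z-np.polyval(p,x))<.002
        # contiguous part only
    xs=np.sort(x[m]); lo=np.percentile(xs,.3); c=np.cos(np.arctan(p[0]))
    print('slope deg',np.degrees(np.arctan(p[0])).round(2),'left end x',lo.round(4),'top z there',np.polyval(p,lo).round(4),'right end x',(lo+.116*c).round(4),'underside at +50',(np.polyval(p,.05)-.005/c).round(4),'top at -50',np.polyval(p,-.05).round(4),'TCP X',X.round(4),'F',s['force'].round(1))
E
python3 -c "from tilt import *; fit()"
```

```text
slope deg 11.83 left end x -0.0437 top z there 0.045 right end x 0.0698 underside at +50 0.0595 top at -50 0.0437 TCP X 0.0253 F [-2.1 -0.3  0.5]
```

Request:
apply_moves:
  commands:
    - [0, 0, 0, 0, 0]
    - [0, -0.06, 0.01, 0.01, 0]
    - [0, -0.1, 0.01, 0, 0]
    - [0, -0.1, 0.01, 0, 0]
    - [0, -0.1, 0.01, 0, 0]
    - [0, 0, 0, 0, 0]
  newtons: 12

```text
clock: 25.98
position: [0.6098, 0.0328, 0.0814]
ee_rot: [-0.167, -3.137, -0.0]
force: [-0.2, 0.0, -1.1]
width: 0.11
gripper_force: 12.0
```

```bash
python3 -c "
from tilt import *; fit(); report('w6')"
```

```text
slope deg 11.77 left end x -0.0492 top z there 0.0494 right end x 0.0644 underside at +50 0.065 top at -50 0.0493 TCP X 0.0032 F [ 0.3  0.2 -0.6]
[0.6105 0.0327 0.0815] F [ 0.4 -0.4 -2.2] 0.10702363346780162
X 3.4858974656979496 Y 0.36863585866979276
0.008 152 [0.0613 0.0605 0.0595]
-0.002 1482 [0.0604 0.0593 0.0581]
-0.012 1513 [0.0583 0.0572 0.056 ]
-0.022 1527 [0.0563 0.0551 0.0539]
-0.032 1537 [0.0542 0.053  0.0519]
-0.042 1534 [0.0522 0.051  0.0498]
-0.052 1454 [0.0606 0.0595 0.0494]
-0.062 1675 [0.061  0.06   0.0591]
-0.072 1691 [0.061  0.06   0.0591]
-0.082 787 [ 0.0605  0.0594 -0.0013]
-0.092 938 [-0.     -0.001  -0.0019]
-0.102 941 [-0.0002 -0.001  -0.0019]
```

View pics/w6.png

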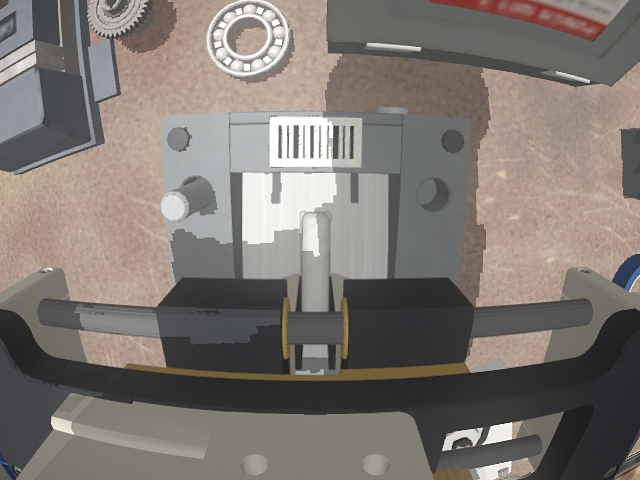

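Request:
apply_moves:
  commands:
    - [0, 0, 0, -0.08, 0]
    - [0, 0, 0, -0.08, 0]
    - [0, 0, 0, -0.06, 0]
    - [0, 0, 0, 0, 0]
    - [0, 0.02, 0, -0.04, 0]
    - [0, 0.02, 0, -0.04, 0]
    - [0, 0, 0, 0, 0]
  newtons: 6

```text
clock: 26.95
position: [0.6131, 0.0327, 0.0634]
ee_rot: [0.168, 3.137, 0.0]
force: [1.3, 1.0, -1.3]
width: 0.111
gripper_force: 6.0
```

```bash
python3 -c "
from tilt import *; fit(); report()"
```

```text
slope deg 7.39 left end x -0.0478 top z there 0.0353 right end x 0.0672 underside at +50 0.043 top at -50 0.0351 TCP X 0.0058 F [ 1.1  0.1 -0.9]
[0.6127 0.0327 0.0633] F [ 0.5  0.2 -1.1] 0.1103825135839125
X 5.664782627622431 Y 0.6675644184671539
0.011 200 [0.0431 0.0423 0.0416]
0.001 1454 [0.0426 0.0416 0.0408]
-0.009 1493 [0.0413 0.0404 0.0394]
-0.019 1546 [0.0399 0.039  0.0381]
-0.029 1564 [0.0387 0.0377 0.0367]
-0.039 1563 [0.0375 0.0365 0.0355]
-0.049 1419 [0.0604 0.0591 0.0351]
-0.059 2062 [0.061  0.0601 0.0591]
-0.069 2079 [0.061  0.06   0.0591]
-0.079 1160 [0.0607 0.0598 0.0589]
-0.089 938 [-0.0001 -0.001  -0.002 ]
-0.099 1076 [-0.0001 -0.001  -0.0019]
```

Request:
apply_moves:
  commands:
    - [0, 0.02, 0, -0.04, 0]
    - [0, 0.03, 0, -0.04, 0]
    - [0, 0.03, 0, -0.04, 0]
    - [0, 0.02, 0, -0.02, 0]
    - [0, 0, 0, -0.02, 0]
    - [0, 0, 0, 0, 0]

```text
clock: 27.8
position: [0.6189, 0.0326, 0.0538]
ee_rot: [0.168, 3.137, 0.0]
force: [0.0, -1.2, 0.8]
width: 0.106
gripper_force: 6.0
```

```bash
python3 -c "
from tilt import *; fit(); report()"
```

```text
slope deg -0.22 left end x -0.0483 top z there 0.0329 right end x 0.0677 underside at +50 0.0275 top at -50 0.0329 TCP X 0.0118 F [ 1.5 -1.7  0.8]
[0.6189 0.0326 0.0538] F [ 0.1 -0.2  1.9] 0.10859662505605422
X 11.813435883208856 Y 1.2660049450205895
0.017 181 [0.0334 0.0326 0.032 ]
0.007 1393 [0.0336 0.0328 0.032 ]
-0.003 1471 [0.0335 0.0328 0.032 ]
-0.013 1526 [0.0335 0.0327 0.0319]
-0.023 1588 [0.0336 0.0328 0.032 ]
-0.033 1613 [0.0337 0.0329 0.032 ]
-0.043 1669 [0.0338 0.0329 0.032 ]
-0.053 40 [0.0341 0.0329 0.0322]
-0.093 1156 [-0.0001 -0.001  -0.0018]
```

Run:
```python
from h import *
C,im,d=snap('wrist'); P=cloud(C,d,'wrist').reshape(-1,3); s=observe()
r=P[:,:2]-[.607,.0327]; x=r@[.9938,-.1115]; y=r@[.1115,.9938]; z=P[:,2]
m=(abs(y)<.012)&(z>.045)&(z<.1)&(x<.0)&(x>-.045)
print('lug -x edge',np.percentile(x[m],[.5,2,10,30,50]).round(4),'y',np.percentile(y[m],[2,50,98]).round(4), m.sum())
m=(abs(z-.033)<.003)&(abs(x)<.045)&(abs(y)<.05); print('plate y',np.percentile(y[m],[.5,99.5]).round(4))
save('w7',im)
```

```text
lug -x edge [-0.0291 -0.029  -0.0286 -0.0255 -0.0187] y [-0.0047 -0.0001  0.0048] 2818
plate y [-0.043   0.0413]
```

View pics/w7.png

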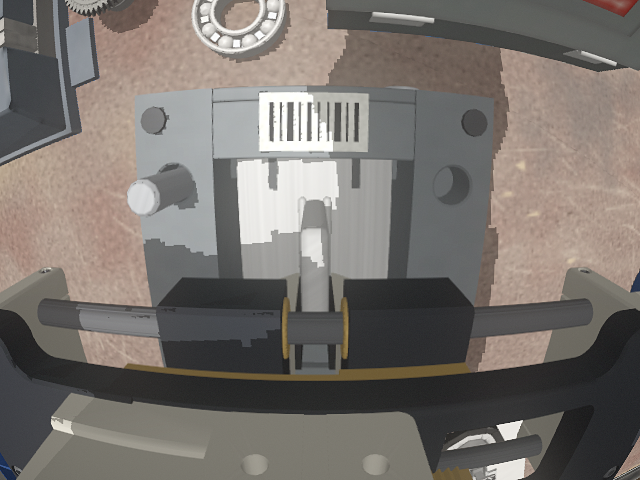

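Request:
apply_moves:
  commands:
    - [0, 0.04, -0.005, 0, 0]
    - [0, 0.06, -0.006, 0, 0]
    - [0, 0.05, -0.006, 0, 0]
    - [0, 0, 0, 0, 0]
    - [0, 0, 0, 0, 0]
  newtons: 10

```text
clock: 28.58
position: [0.6271, 0.0321, 0.0538]
ee_rot: [-0.167, -3.136, -0.001]
force: [-2.8, 0.1, 5.8]
width: 0.108
gripper_force: 10.0
```

Run:
```python
from h import *
C,im,d=snap('wrist'); P=cloud(C,d,'wrist').reshape(-1,3); s=observe(); print(s['position'],s['force'])
r=P[:,:2]-[.607,.0327]; x=r@[.9938,-.1115]; y=r@[.1115,.9938]; z=P[:,2]
m=(abs(y)<.012)&(z>.045)&(z<.1)&(x<.0)&(x>-.045)
print('lug -x edge',np.percentile(x[m],[.5,2,10,30,50]).round(4),'y',np.percentile(y[m],[2,50,98]).round(4), m.sum())
m=(abs(y)>.015)&(abs(y)<.03)&(x>-.045)&(x<.01); print(np.percentile(z[m],[5,50,95]))
```

```text
[0.62704394 0.03210625 0.05377253] [-3.49824482  0.48121437  5.97430965]
lug -x edge [-0.0209 -0.0208 -0.0205 -0.0188 -0.014 ] y [-0.0042  0.0005  0.0053] 2219
[0.03233782 0.1431725  0.17035395]
```

Request:
apply_moves:
  commands:
    - [22, 0, 0, 0, 0]
    - [22, 0, 0, 0, 0]
    - [22, 0, 0, 0, 0]
    - [22, 0, 0, 0.4, 0]
    - [22, 0, 0, 0.7, 0]
    - [60, 0, 0, 0.75, 0]
    - [60, 0, 0, 0.75, 0]
    - [60, 0, 0, 0, 0]
    - [60, 0, 0, 0, 0]

```text
clock: 29.75
position: [0.6274, 0.0316, 0.2092]
ee_rot: [-0.168, -3.137, -0.0]
force: [0.3, 0.4, -0.1]
width: 0.584
gripper_force: 0.0
```

Run:
```python
from h import *
C,im,d=snap('top'); P=cloud(C,d,'top').reshape(-1,3)
np.savez('top2.npz',im=im,d=d)
C,im,d=snap('wrist'); P=cloud(C,d,'wrist').reshape(-1,3); s=observe(); print(s['position'])
r=P[:,:2]-[.607,.0327]; x=r@[.9938,-.1115]; y=r@[.1115,.9938]; z=P[:,2]
m=(abs(y)<.012)&(z>.045)&(z<.1)&(abs(x)<.035)
print('lug x',np.percentile(x[m],[.5,2,50,98,99.5]).round(4),'y',np.percentile(y[m],[2,50,98]).round(4), m.sum())
for X in (-40,40): 
  for Y in (-36,-33,33,36):pass
for X in (-45,-30,0,30,45):
  for Y in (-25,25):
    m=np.hypot(x-X/1e3,y-Y/1e3)<.004; print(X,Y,np.nanmedian(z[m]).round(4) if m.any() else None)
for n,p in dict(b=(.6533,.0878),c=(.5606,-.0224),d=(.6401,-.0315)).items():
    m=(np.hypot(P[:,0]-p[0],P[:,1]-p[1])<.006)&(z<.12); print(n,np.percentile(z[m],[50,95]).round(4) if m.sum()>5 else None)
save('w8',im)
```

```text
[0.62687037 0.03162397 0.20822767]
lug x [-0.0209 -0.0208 -0.0032  0.0178  0.0187] y [-0.0044  0.0003  0.0055] 726
-45 -25 0.0328
-45 25 0.0328
-30 -25 0.0327
-30 25 0.0326
0 -25 0.3225
0 25 0.3164
30 -25 0.2446
30 25 0.2428
45 -25 0.0329
45 25 0.0328
b [0.0923 0.0937]
c [0.0922 0.0938]
d [0.0917 0.0934]
```

View pics/w8.png

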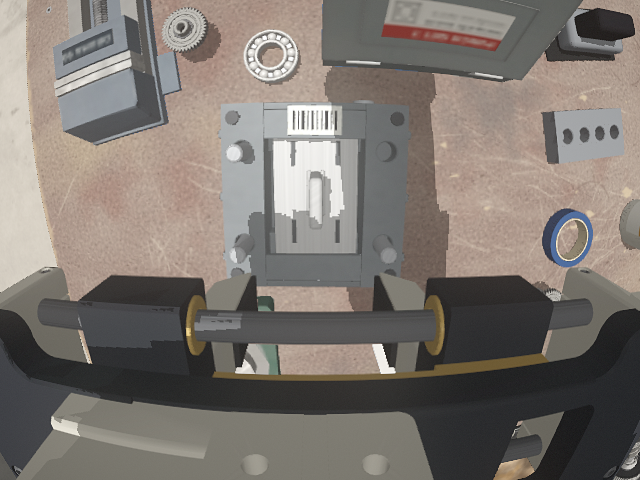

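Request:
apply_moves:
  commands:
    - [60, 0, 0.2, 0.6, -0.3]
    - [60, -0.35, 0.6, 0, -0.35]
    - [60, -0.35, 0.6, 0, -0.35]
    - [60, -0.35, 0.6, 0, -0.35]
    - [60, -0.35, 0.6, 0, -0.35]
    - [60, -0.35, 0.6, 0, -0.35]
    - [60, -0.35, 0.6, 0, -0.35]
    - [60, -0.35, 0.6, 0, -0.35]
    - [60, -0.35, 0.6, 0, -0.08]
    - [60, -0.23, 0.1, 0, 0]
    - [60, 0, 0, 0, 0]
    - [60, 0, 0, 0, 0]

```text
clock: 31.35
position: [0.4469, 0.336, 0.2455]
ee_rot: [2.168, 2.273, -0.001]
force: [-0.1, -1.2, 0.2]
width: 0.599
gripper_force: 0.0
```

Run:
```python
from h import *
s=observe(); print(s['position'],s['ee_rot'],s['joints'].round(2))
C,im,d=snap('wrist'); save('w9',im); P=cloud(C,d,'wrist').reshape(-1,3); np.save('w9P.npy',P); np.savez('w9.npz',im=im)
for lo,hi,nm in((.028,.040,'base'),(.068,.085,'grip')):
    m=(P[:,2]>lo)&(P[:,2]<hi)&(abs(P[:,0]-.443)<.06)&(abs(P[:,1]-.36)<.08)
    (c,sz,a)=cv2.minAreaRect((P[m][:,:2]*1000).astype(np.float32)); print(nm,m.sum(),np.round(c,1),np.round(sz,1),round(a,1),np.median(P[m][:,2]))
m=(abs(P[:,2]-.004)<.003)
g=cv2.cvtColor(im,cv2.COLOR_BGR2GRAY).reshape(-1); m=(g<60)&(P[:,2]<.012)&(abs(P[:,0]-.443)<.06)&(abs(P[:,1]-.36)<.085)
(c,sz,a)=cv2.minAreaRect((P[m][:,:2]*1000).astype(np.float32)); print('pad',m.sum(),c,sz,a)
```

```text
[0.44690718 0.33604181 0.24552393] [ 2.16794314e+00  2.27254683e+00 -7.11270525e-04] [-0.99  0.31  0.33  1.73 -0.11  1.12 -0.58]
base 2191 [443.3 364.8] [47.4 90.6] 1.4 0.0333263632973857
grip 1819 [443.1 358.3] [25.6 59.8] 2.9 0.07618574600690858
pad 1685 (443.2510986328125, 359.7893371582031) (65.3576889038086, 114.94296264648438) 6.113368511199951
```

View pics/w9.png

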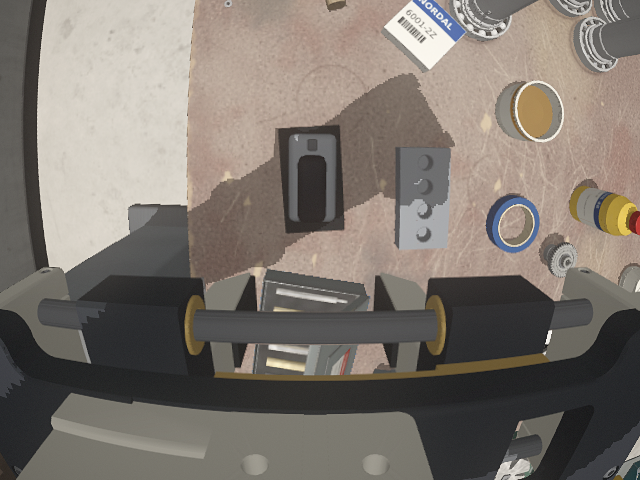

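Request:
apply_moves:
  commands:
    - [60, -0.06, 0.37, -0.5, 0]
    - [60, 0, 0, -0.8, 0]
    - [60, 0, 0, -0.8, 0]
    - [60, 0, 0, -0.8, 0]
    - [60, 0, 0, -0.5, 0]
    - [60, 0, 0, 0, 0]
    - [60, 0, 0, 0, 0]

```text
clock: 32.28
position: [0.4437, 0.3597, 0.0429]
ee_rot: [2.168, 2.273, 0.002]
force: [0.7, 0.0, 0.9]
width: 0.6
gripper_force: 0.0
```

Request:
apply_moves:
  commands:
    - [0, 0, -0.02, -0.02, 0]
    - [0, 0, 0, 0, 0]
    - [0, 0, 0, 0, 0]
    - [0, 0, 0, 0, 0]
    - [0, 0, 0, 0, 0]
    - [0, 0, 0, 0.3, 0]
    - [0, 0, 0, 0.6, 0]
    - [0, 0, 0, 0.75, 0]
    - [0, 0, 0, 0.75, 0]
    - [0, 0, 0, 0.6, 0]
    - [0, 0, 0, 0, 0]
  newtons: 30

```text
clock: 33.65
position: [0.4436, 0.3594, 0.2242]
ee_rot: [2.167, 2.275, 0.009]
force: [-0.0, 0.8, -3.1]
width: 0.28
gripper_force: 30.0
```

Request:
apply_moves:
  commands:
    - [0, 0.2, -0.3, 0, 0]
    - [0, 0.2, -0.6, 0, 0]
    - [0, 0.2, -0.7, 0, 0]
    - [0, 0.2, -0.7, 0, 0]
    - [0, 0.2, -0.7, 0, 0]
    - [0, 0.2, -0.7, 0, 0]
    - [0, 0.2, -0.7, 0, 0]
    - [0, 0.15, -0.7, 0, 0]
    - [0, 0.12, -0.5, 0, 0]
    - [0, 0, -0.33, -0.2, 0]
    - [0, 0, 0, -0.34, 0]
    - [0, 0, 0, -0.3, 0]

```text
clock: 35.15
position: [0.5414, 0.0024, 0.1687]
ee_rot: [-2.167, -2.273, 0.003]
force: [-0.2, 0.0, -2.4]
width: 0.28
gripper_force: 30.0
```

Run:
```python
from h import *
C,im,d=snap('wrist'); s=observe(); print(s['position'],s['ee_rot'],s['dq'].round(3))
P=cloud(C,d,'wrist').reshape(-1,3); T=pose()
# scanner body level? top of base visible near tool
Q=(P-T[:3,3])@T[:3,:3]
m=(Q[:,2]>.0)&(Q[:,2]<.02)&(Q[:,0]>-.02)&(Q[:,0]<.07)&(abs(Q[:,1])<.03)
print(m.sum()); A=np.c_[Q[m][:,:2],np.ones(m.sum())]; print(np.linalg.lstsq(A,Q[m][:,2],rcond=None)[0],Q[m][:,0].max())
u=project(C,[[.5424,.040,.061]],'wrist')[0]; print(u)
save('w10',im)
```

```text
[0.54010351 0.00264995 0.1665272 ] [-2.16456955 -2.27245674  0.00651357] [-0.011 -0.015  0.    -0.015  0.019  0.067 -0.017]
6912
[ 0.05019956 -0.00702351  0.00413802] 0.05187259071643412
[317.93996637 182.57768484]
```

View pics/w10.png

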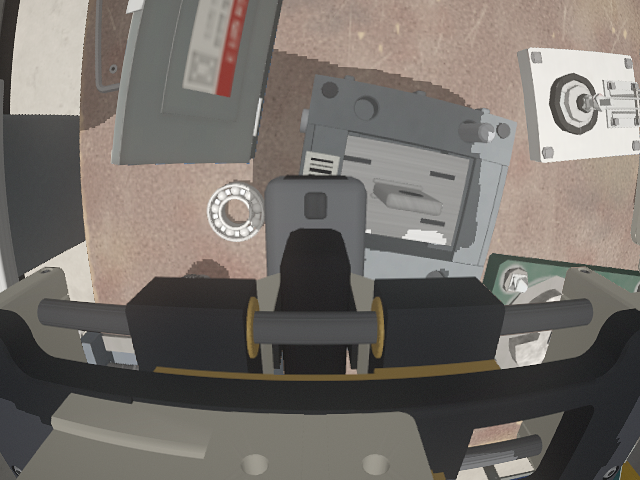

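```bash
cat > lev.py <<'E'
from h import *
def lev(P,c,ang,zr,t):
    # base-top points: local coords about grip centre
    r=P[:,:2]-c; ex=np.array([np.cos(ang),np.sin(ang)]); ey=np.array([-ex[1],ex[0]]); x=r@ex; y=r@ey
    m=(abs(x)<.018)&(y>.033)&(y<.048)&(P[:,2]>zr-.012)&(P[:,2]<zr+.012)
    m&=~((abs(x)<.008)); q=np.c_[x,y,P[:,2]][m]
    A=np.c_[q[:,:2],np.ones(len(q))]; s=np.linalg.lstsq(A,q[:,2],rcond=None)[0]; print(t,len(q),np.degrees(s[:2]).round(2),np.median(q[:,2]).round(4))
if __name__=='__main__':
    lev(np.load('w9P.npy'),[.4431,.3583],.045,.034,'on pad')
    C,im,d=snap('wrist'); s=observe(); P=cloud(C,d,'wrist').reshape(-1,3); print(s['position'],s['ee_rot'])
    lev(P,s['position'][:2],.045,s['position'][2]-.0077,'held')
E
python3 lev.py
```

```text
on pad 310 [ 0.02 -3.18] 0.0337
[0.5402466  0.00272146 0.16769522] [-2.16446664 -2.27248702  0.00655789]
held 1440 [-0.25 -3.11] 0.1592
```

Request:
apply_moves:
  commands:
    - [0, 0.05, 0.02, 0.08, 0]
    - [0, 0, 0, 0, 0]
    - [0, 0, 0, 0, 0]
    - [0, 0, 0, 0, 0]
    - [0, 0, 0, 0, 0]
    - [0, 0, 0, 0, 0]
    - [0, 0, 0, 0, 0]
    - [0, 0, 0, 0, 0]
    - [0, 0, 0, 0, 0]
    - [0, 0, 0, 0, 0]
    - [0, 0, 0, 0, 0]
    - [0, 0, 0, 0, 0]

```text
clock: 36.75
position: [0.5455, 0.0041, 0.1749]
ee_rot: [2.166, 2.275, 0.0]
force: [-0.4, -0.7, -3.2]
width: 0.283
gripper_force: 30.0
```

Request:
apply_moves:
  commands:
    - [0, 0, 0, 0, 0]
    - [0, 0, 0, 0, 0]
    - [0, 0, 0, 0, 0]
    - [0, 0, 0, 0, 0]
    - [0, 0, 0, 0, 0]
    - [0, 0, 0, 0, 0]
    - [0, 0, 0, 0, 0]
    - [0, 0, 0, 0, 0]
    - [0, 0, 0, 0, 0]
    - [0, 0, 0, 0, 0]
    - [0, 0, 0, 0, 0]
    - [0, 0, 0, 0, 0]

```text
clock: 38.25
position: [0.5456, 0.0041, 0.1749]
ee_rot: [2.166, 2.275, 0.0]
force: [-0.3, -0.5, -3.0]
width: 0.284
gripper_force: 30.0
```

Request:
apply_moves:
  commands:
    - [0, 0, 0, 0.4, 0]
    - [0, 0, 0.2, 0.43, 0]
    - [0, -0.1, 0.5, 0, 0.06]
    - [0, -0.2, 0.65, 0, 0.06]
    - [0, -0.2, 0.7, 0, 0]
    - [0, -0.2, 0.7, 0, 0]
    - [0, -0.2, 0.7, 0, 0]
    - [0, -0.2, 0.7, 0, 0]
    - [0, -0.2, 0.7, 0, 0]
    - [0, -0.2, 0.6, 0, 0]
    - [0, -0.2, 0.39, 0, 0]
    - [0, 0, 0, 0, 0]

```text
clock: 39.75
position: [0.4419, 0.3569, 0.2244]
ee_rot: [-2.092, -2.343, 0.0]
force: [0.0, -0.4, -2.8]
width: 0.28
gripper_force: 30.0
```

Request:
apply_moves:
  commands:
    - [0, 0, 0, 0, 0]
    - [0, 0, 0, -0.6, 0]
    - [0, 0, 0, -0.8, 0]
    - [0, 0, 0, -0.8, 0]
    - [0, 0, 0, -0.4, 0]
    - [0, 0, 0, 0, 0]
    - [0, 0, 0, 0, 0]

```text
clock: 40.62
position: [0.4447, 0.3543, 0.0699]
ee_rot: [2.098, 2.337, 0.003]
force: [-0.0, 0.9, -2.3]
width: 0.284
gripper_force: 30.0
```

Request:
apply_moves:
  commands:
    - [0, 0, 0, -0.25, 0]
    - [0, 0, 0, -0.12, 0]
    - [0, 0, 0, -0.06, 0]
    - [0, 0, 0, -0.03, 0]
    - [0, 0, 0, 0, 0]

```text
clock: 41.25
position: [0.4436, 0.3545, 0.0412]
ee_rot: [2.097, 2.339, 0.0]
force: [-0.2, -0.3, -2.2]
width: 0.283
gripper_force: 30.0
```

Request:
apply_moves:
  commands:
    - [0, 0, 0, -0.02, 0]
    - [0, 0, 0, 0, 0]
    - [0, 0, 0, -0.01, 0]
    - [0, 0, 0, 0, 0]

```text
clock: 41.75
position: [0.4438, 0.3547, 0.0408]
ee_rot: [-2.097, -2.338, -0.002]
force: [-3.6, -3.0, 15.1]
width: 0.283
gripper_force: 30.0
```

Contact. Release, rise and back away so the cameras can check.

Request:
apply_moves:
  commands:
    - [0, 0, 0, 0.01, 0]
    - [60, 0, 0, 0, 0]
    - [60, 0, 0, 0, 0]
    - [60, 0, 0, 0, 0]
    - [60, 0, 0, 0.3, 0]
    - [60, 0, 0, 0.6, 0]
    - [60, 0, 0, 0.8, 0]
    - [60, 0, 0, 0.8, 0]
    - [60, 0, 0, 0.8, 0]
    - [60, 0, 0, 0, 0]

```text
clock: 43.0
position: [0.4455, 0.3557, 0.2431]
ee_rot: [2.097, 2.338, 0.013]
force: [0.1, 0.7, 0.0]
width: 0.601
gripper_force: 0.0
```

Run:
```python
from h import *
print(observe()['position'])
C,im,d=snap('wrist'); P=cloud(C,d,'wrist').reshape(-1,3)
for lo,hi,nm in((.028,.040,'base'),(.068,.085,'grip')):
    m=(P[:,2]>lo)&(P[:,2]<hi)&(abs(P[:,0]-.443)<.06)&(abs(P[:,1]-.36)<.08)
    (c,sz,a)=cv2.minAreaRect((P[m][:,:2]*1000).astype(np.float32)); print(nm,m.sum(),np.round(c,1),np.round(sz,1),round(a,1),np.median(P[m][:,2]))
C,im,d=snap('top'); P=cloud(C,d,'top').reshape(-1,3)
r=P[:,:2]-[.607,.0327]; x=r@[.9938,-.1115]; y=r@[.1115,.9938]; z=P[:,2]
for X,Y in [(-44,-25),(-44,25),(44,-25),(44,25)]:
    m=np.hypot(x-X/1e3,y-Y/1e3)<.006; print(X,Y,np.median(z[m]).round(4))
a=np.load('top0.npz')['im'].astype(int); D=(abs(a-im).max(2)>50).astype(np.uint8); D[330:]=0
n,l,s,c=cv2.connectedComponentsWithStats(cv2.dilate(D,np.ones((3,3)))); print([(s[i].tolist()) for i in range(1,n) if s[i,4]>40])
```

```text
[0.44545    0.35567768 0.24311417]
base 2121 [443.2 361.5] [47.9 88.6] 5.8 0.03329101144709279
grip 1820 [444.1 354.3] [25.9 60.3] 5.6 0.07614240480466838
-44 -25 0.0319
-44 25 0.0348
44 -25 0.0322
44 25 0.0336
[[351, 203, 9, 8, 55], [55, 207, 248, 124, 11900], [358, 206, 32, 39, 1034], [393, 208, 10, 9, 67], [434, 208, 30, 41, 1165], [263, 235, 7, 9, 50], [272, 234, 7, 9, 51], [391, 237, 9, 8, 60]]
```

```bash
python3 -c "
from cell import arm; print(arm.sign_off())"
```

```text
the job is handed in; nothing more can be done
None
```

I handed the job in at about 43 s on the clock: three dowels (all the start had) are fully down in holes b, c and d, the baffle is flat on the ledges about 1 mm off centre with both ends under the lips, the label was scanned for about 2.7 s at roughly 7.5 cm, and the scanner is back squarely on its pad.

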